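# Roll the kettle carriage under the filler tap

### The job

Reach down into the open well in the middle of the tray carriage and, touching only the two rubber-faced end walls of that well, roll the carriage briskly to the left so that it is still doing 0.12 m/s or more (never above 0.30) when the kettle is about 10 cm short of the tap nozzle. Then brake it smoothly, never reaching the end stop, so that the kettle's mouth comes to rest centred under the nozzle to within about a centimetre; start and stop so gently that the strainer hanging on the carriage never swings out by more than 0.12 rad. Finally take the hand away with the carriage standing still, and leave the kettle, strainer stand, tap and the row of kitchen things alone.

Things in the scene. Friction and masses are not known exactly. Their poses are not given: they have to be found in the camera images.
- track: fixed low aluminium track, 983 long over its end blocks (its own y), 160 wide, on the counter; steel end blocks 50 high. Origin: centre of its underside, on the counter. Its +y axis (leftwards for the robot, turned by up to 0.12 rad) is the rolling direction
- carriage (a joint): travel of the carriage along the track's +y, m: 0 at the right end stop, 0.42 at the left stop (above 0.415 is a strike); starts at rest at 0 to 0.03. Rolling mass nominally 3.4 kg (2.7 to 4.1, kettle content unknown), drag nominally 0.5 N s/m plus 0.03 N, so it coasts for seconds once pushed. It cannot be gripped: its blocks are over 140 mm wide
- well (a point): centre of the well's floor on the carriage, 28 mm above the counter, on the track's centre line. The well is open at the top and both x sides, 150 wide in x, 160 long clear: its end walls stand +80 and -80 mm along the track's y from here. Fingers in it have lost motion: they push the +y wall to drive left and must meet the -y wall to brake
- faces: the two rubber faces of the well's end walls, 150 wide, 30 to 68 mm above the counter (nearly frictionless running makes any bump at them a jolt of the carriage); the only parts that may be touched. Body origin: on the counter level 28 mm below point well
- deck: the carriage's steel floor plate (top 28 mm above the counter, i.e. the well's floor) and two plastic blocks (tops 70 mm above the counter, 150 wide in x): +y block 86 to 282 mm from point well along y, -y block 86 to 232 mm. Not to be pressed or dragged. Same origin as faces
- kettle: squat black open kettle without lid, 128 diameter, 95 high, fixed on the +y block, axis 210 mm along +y from point well. Origin: centre of its underside, 70 mm above the counter. Stem handle towards +x, short spout towards -x. Not to be touched
- mouth (a point): centre of the kettle's round open mouth (80 diameter), 165 mm above the counter, rides with the carriage
- tap: steel filler tap standing beyond the track, not movable: column 20 diameter, 280 high, 170 mm in +x of its origin, arm reaching back over the track at 280 high. Origin: on the counter below the nozzle. Not to be touched
- nozzle (a point): lower tip of the tap's nozzle, 205 mm above the counter, above the track's centre line; where the kettle's mouth must come. When the mouth is below it the carriage still has 35 to 95 mm to the left end stop
- tumbler: loose glass tumbler, 72 diameter, 100 high, bystander beyond the track; origin centre of underside
- spatula: loose bamboo spatula, 200 long, bystander lying beyond the track; origin at its underside
- stand: thin steel stand on the -y block, 137 high, post at 50 mm in +x, with an arm over the track's centre line from which the strainer hangs, 190 mm along -y from point well. Origin: 70 mm above the counter below the strainer. Carries the strainer; neither is to be touched
- strainer (a joint): swing of the small steel tea strainer (66 diameter, bowl 68 mm below its pivot) hanging from the stand, rad: 0 hanging straight, positive when its bowl swings to +y. A lightly damped pendulum of about 0.45 s period: a sudden speed change of 0.07 m/s swings it by about 0.1 rad, a steady acceleration of 0.15 m/s2 by 0.015 rad
- canister: loose clear acrylic canister with white press-button lid, 90 diameter, 104 high, bystander beyond the track; origin centre of underside

How it is judged:
On the way, in this order (a step that is already met when the one before it is completed fails the run):
1. the carriage is rolling at about 0.12 m/s or more with the kettle's mouth 70 to 140 mm short of the nozzle (velocity of joint carriage above 0.115 m/s and y of mouth in the frame of tap between -0.14 and -0.07 m), for 0.1 s.
2. the mouth is within 13 mm of the nozzle's vertical and the carriage stands still for 1 s (horizontal distance between mouth and nozzle below 0.013 m and velocity of joint carriage between -0.01 and 0.01 m/s), for 1 s.
At the end, for the whole second after the job is handed in: the kettle's mouth stands within 13 mm of the nozzle's vertical, the carriage at rest (under 0.01 m/s), the hand clear of it (all of step 2); the robot touches nothing.
It fails at once if the carriage strikes the left end stop or runs faster than 0.32 m/s (value of joint carriage above 0.415 m or velocity of joint carriage above 0.32 m/s or velocity of joint carriage below -0.32 m/s).
It fails at once if the hanging strainer swings out by more than 0.12 rad (value of joint strainer above 0.12 rad or value of joint strainer below -0.12 rad).
It fails at once if the carriage is pressed or pushed elsewhere than on the well's end walls (contact force between the arm and deck above 2 N).
It fails at once if kettle, strainer, stand or tap touched (contact force between the arm and kettle above 1 N or contact force between the arm and stand above 1 N or contact force between the arm and tap above 1 N).
It fails at once if a bystander is disturbed (distance of any of tumbler, canister, spatula from where it was at the start of the episode above 0.03 m).
It also fails if it takes over 35 s, if anything falls off the work surface, if the arm or the gripper's body presses on something with over 40 N, if the wrist force passes 120 N, or if a joint passes its speed limit or range.

### The arm

A 6-joint arm with a two-finger parallel gripper is mounted at the origin on the work surface. World frame = base frame: x ahead of the robot, y to its left, z up, the work surface at z = 0. Lengths are in m, angles in rad, forces in N, time in s.
With the tool pointing down it reaches from about 0.4 to 0.825 m from the base axis. Payload 7 kg.
Tool frame: the origin (TCP) lies at the very end of the fingers, on their centre line; the grasp point (between the pads) lies 19 mm behind it; z points along the fingers, y is the line along which they close (so a half turn about z gives the same grasp; the last joint's range is limited). The gripper opens to 85 mm and grips with 20 to 120 N. Pads are 22 mm wide; open, the fingers measure 114 mm over their backs; the gripper's body (76 mm by 85 mm) begins 54 mm behind the grasp point. The pads swing forward as they close: fully open they stand 13 mm farther back than shut.
Start: joints at [1.462, 0.359, 0.012, 0, -1.224, -0.288], TCP at [0.261, 0.623, 0.205] pointing down, gripper open.
Joint ranges: [-3.07, 3.07], [-1.43, 2.12], [-1.02, 1.25], [-3.03, 1.67], [-3.05, -0], [-3.03, 3.03]. Speed limits (rad/s): [2.39, 2.39, 3.01, 3.14, 3.14, 3.14].

### API

Orientations are given as a unit quaternion [x, y, z, w].
In Python, from station import bot, capture, get_calibration gives the robot as it stands.
- The arm moves only by the tool drive_tool, never from a script. Its argument "moves" is a list of rows, each an object with "offset": the shift along the tool's x, y, z in cm, a list of three; "dr": the turn, a rotation vector about the tool's x, y, z in degrees, a list of three; "fingers": the opening, from 0 (shut) to 1 (fully open). A call has 1 to 5 rows; each row shifts and turns the commanded pose from where the row before left it, along the tool's axes as they then stand; what a row does not reach is not made up. A row lasts 1/10 s, in which the tool goes at most 50 mm and 8.59 degrees, less where a joint would pass 70% of its speed; a pose out of reach is approached as far as the arm can. A call is refused whole if a number of a shift passes 5 or a number of a turn 8.59, either way. A call with a gripper value outside its range is refused whole. The fingers move at their own pace and stop on an object; "squeeze" is the grip in N (left out, the last holds). Time passes only in rows, so rows that do not move let the fingers close. It gives the time, the measured TCP pose, the force, the opening and the grip force at its end, in the units of the state.
- bot.state(): the state, without advancing time (a new reading comes with each control period).
- capture(name): name is "scene" or "top"; returns the picture (420x560x3 uint8, red, green, blue); there is no depth.
- get_calibration(name): a dict with "intrinsics" (3x3 intrinsics, pixels), "k1" (the pictures are not rectified: a ray, as slopes to the right and down, at radius r is drawn at 1 + k1 r^2 times it, then the intrinsics apply), "position" and "rotation" of the camera in the world. Camera axes: x right, y down, z forward; pixel columns grow to the right and rows downward; lengths in m; the calibration is good to about 2 mm. A picture is of the moment at which its call begins. get_calibration takes no time and is no camera call.
- bot.hand_in(): hands the job in; it is judged then, once.
The state is a dict: "time_s": time; "qpos": joint angles; "qd": joint speeds; "joint_torque": joint torques, N m; "ee_pos": TCP position; "ee_rot": TCP orientation; "ft_force": force on the tool from outside, world axes, zero at the start; "ft_torque": the same for the moment, N m; "opening": opening from 0.0 (shut) to 1.0 (fully open); "grip_force": force on a finger pad.
Only numpy, scipy, OpenCV 4.12 (cv2) and the standard library are available. Lean on these libraries where they do the work, as an engineer would, in place of code of your own. Each camera call takes 0.05 s, during which the arm holds its last target. There are 200 camera calls.

## Working session

There is one attempt and no reset: what is moved stays moved. The work goes in short steps, Python scripts to look and compute and a tool call to move; the robot and the scene stay as the last step left them, time stands still between calls to the robot, and variables do not carry over. Pictures are saved under pics/ and viewed, at most 10 in all, crops included, and the job is handed in when it is done.

Besides the shell and the picture viewer there is one more tool, called after "Call:" by a JSON object that holds its "op" and its "data", one argument or row to a line. drive_tool: Moves the arm, as the interface text tells. Its arguments: {"type":"object","properties":{"moves":{"type":"array","items":{"type":"object","properties":{"offset":{"type":"array","items":{"type":"number"}},"dr":{"type":"array","items":{"type":"number"}},"fingers":{"type":"number"}}}},"squeeze":{"type":"number"}},"required":["moves"]}

```bash
ls; mkdir -p pics
python3 - <<'E'
from station import bot,capture,get_calibration
import cv2
for n in("scene","top"):
    cv2.imwrite(f"pics/{n}0.png",capture(n)[:,:,::-1]); print(n,get_calibration(n))
print(bot.state())
E
```

```text
pics
scene {'intrinsics': array([[418.57628801,   0.        , 278.41705463],
       [  0.        , 418.57628801, 209.82580979],
       [  0.        ,   0.        ,   1.        ]]), 'k1': -0.06127358050584265, 'position': array([ 1.55001589, -0.02177355,  0.92312328]), 'rotation': array([ 0.63863904,  0.64186715, -0.30582275, -0.29431137])}
top {'intrinsics': array([[529.03045993,   0.        , 276.17489693],
       [  0.        , 529.03045993, 211.34861196],
       [  0.        ,   0.        ,   1.        ]]), 'k1': -0.06221354321050764, 'position': array([ 0.54755503, -0.02587023,  1.70885173]), 'rotation': array([ 0.70959939, -0.7042604 ,  0.01916091, -0.01090229])}
{'time_s': 0.1, 'qpos': array([ 1.46209913e+00,  3.59331070e-01,  1.11322651e-02, -3.15646008e-04,
       -1.22409649e+00, -2.88104941e-01]), 'qd': array([-0.00089553, -0.00019549,  0.00366063,  0.00050236,  0.00012103,
        0.00088369]), 'joint_torque': array([-2.62005764e-03, -5.84762943e+01,  2.94105434e+01,  6.95440382e+00,
       -3.15791891e-03,  2.24179374e-06]), 'ee_pos': array([0.26070722, 0.62209916, 0.20373797]), 'ee_rot': array([ 9.80372104e-01, -1.97154646e-01, -8.06539728e-05,  7.59764913e-04]), 'ft_force': array([-0.19572343, -0.44170267, -0.15746203]), 'ft_torque': array([-0.01423624,  0.01446417, -0.00537401]), 'grip_force': 0.0, 'opening': 0.9973252981695232}
```

View pics/top0.png

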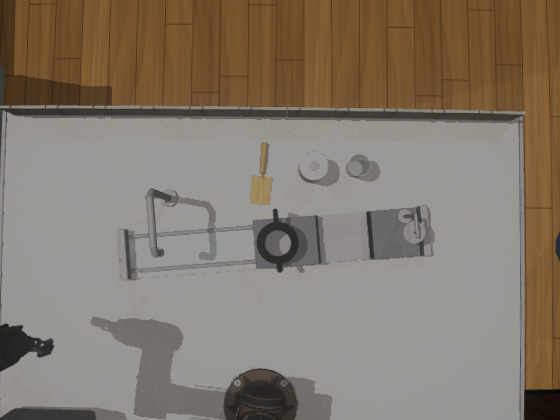

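View pics/scene0.png

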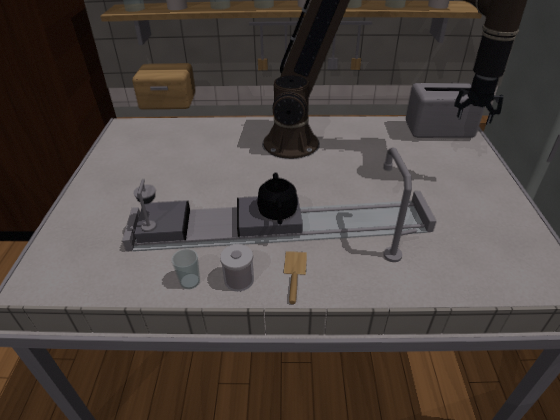

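The top picture shows the track running from (125,254) to (428,232). The kettle is at about (278,242), the well spans columns 320–368, the nozzle is near (158,253) and the strainer is near (414,232). I'll enlarge it to get exact pixels.

```bash
cat > h.py <<'E'
import numpy as np,cv2
from scipy.spatial.transform import Rotation as R
from station import bot,capture,get_calibration
def ray(n,uv):
    c=get_calibration(n);K=c["intrinsics"];x=np.array([(uv[0]-K[0,2])/K[0,0],(uv[1]-K[1,2])/K[1,1]])
    s=x.copy()
    for _ in range(20): s=x/(1+c["k1"]*(s@s))
    return np.array(c["position"]),R.from_quat(c["rotation"]).apply([s[0],s[1],1])
def at(n,uv,z):
    p,d=ray(n,uv);return p+d*(z-p[2])/d[2]
def proj(n,P):
    c=get_calibration(n);q=R.from_quat(c["rotation"]).inv().apply(np.array(P)-c["position"]);s=q[:2]/q[2]
    s=s*(1+c["k1"]*(s@s));K=c["intrinsics"];return K[0,0]*s[0]+K[0,2],K[1,1]*s[1]+K[1,2]
E
python3 - <<'E'
import cv2,numpy as np
from h import at
im=cv2.imread("pics/top0.png")
a=cv2.resize(im[175:285,110:240],None,fx=6,fy=5.4,interpolation=cv2.INTER_CUBIC)
a=cv2.resize(im[180:280,110:240],None,fx=6,fy=6,interpolation=cv2.INTER_CUBIC);cv2.imwrite("pics/a.png",a)
b=cv2.resize(im[195:285,245:440],None,fx=4,fy=4,interpolation=cv2.INTER_CUBIC);cv2.imwrite("pics/b.png",b)
E
```

```text
(no output)
```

View pics/a.png

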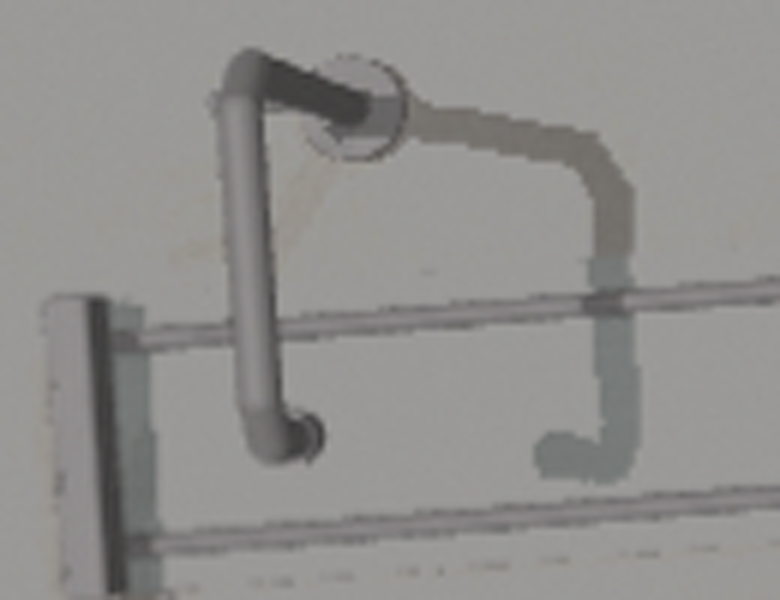

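View pics/b.png

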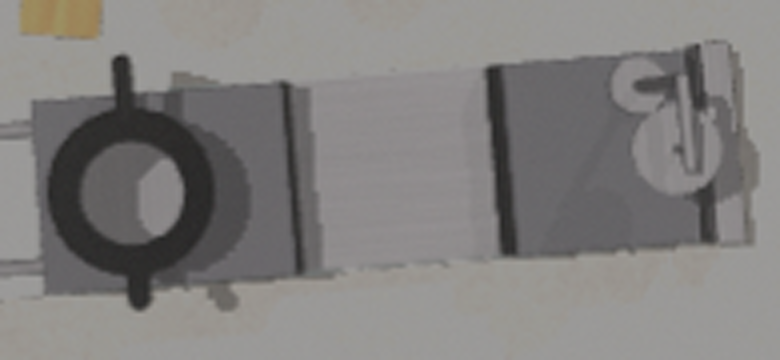

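Pixels measured from the crops:
- **Nozzle:** the collar at crop a (310,437) is the nozzle tip, and the column flange is at (355,108).
- **Mouth:** crop b (132,193).
- **+y block:** corners at (33,101), (44,293), (290,82) and (303,272).
- **-y block:** inner edge from (503,67) to (516,255).

Run:
```python
from h import *
np.set_printoptions(precision=4,suppress=True)
A=lambda x,y:(110+(x+.5)/6-.5,180+(y+.5)/6-.5)
B=lambda x,y:(245+(x+.5)/4-.5,195+(y+.5)/4-.5)
T=lambda p,z:at("top",p,z)
print("noz",T(A(310,437),.205),"elbow",T(A(268,438),.28))
fl=T(A(355,108),.004);print("flange",fl)
m=T(B(132,193),.165);print("mouth",m)
c=[T(B(*p),.07) for p in((33,101),(44,293),(285,82),(300,272),(503,67),(516,255))]
print(np.array(c))
mid=[(c[i]+c[i+1])/2 for i in(0,2,4)];print(np.array(mid))
# end blocks of track (z .05)
d=mid[0]-mid[2];th=np.arctan2(-d[0],d[1]);print("th",th,"len",np.linalg.norm(d[:2]),.282+.086)
y=np.array([-np.sin(th),np.cos(th)]);x=np.array([y[1],-y[0]])
for n,p in zip("m012",[m]+mid): print(n,p[:2]@x,p[:2]@y)
print("nozzle from flange",fl[:2]-.17*x)
n=T(A(310,437),.205)
for q in(n[:2],fl[:2]-.17*x): print("noz along",q@x,q@y)
# well from each
print("well y:",mid[0][:2]@y-.282,mid[1][:2]@y-.086,mid[2][:2]@y+.086,m[:2]@y-.21)
# rail left end block corners
for p in((50,300),(108,300),(65,592),(125,592)):q=T(A(*p),.05);print("endblk",q,q[:2]@y,q[:2]@x)
for p in((703,45),(728,42),(718,243),(750,243)):q=T(B(*p),.05);print("R endblk",q[:2]@y,q[:2]@x)
```

```text
noz [0.4924 0.2821 0.205 ] elbow [0.4945 0.2857 0.28  ]
flange [0.662  0.3018 0.004 ]
mouth [ 0.5214 -0.0486  0.165 ]
[[ 0.5904  0.0272  0.07  ]
 [ 0.4422  0.0174  0.07  ]
 [ 0.6066 -0.1681  0.07  ]
 [ 0.4596 -0.1804  0.07  ]
 [ 0.6196 -0.3381  0.07  ]
 [ 0.4736 -0.3483  0.07  ]]
[[ 0.5163  0.0223  0.07  ]
 [ 0.5331 -0.1742  0.07  ]
 [ 0.5466 -0.3432  0.07  ]]
th 0.08279002674052108 len 0.3667778945806883 0.368
m 0.5155767753863115 -0.09151373111413194
0 0.5163358396197428 -0.02044770194107918
1 0.5168613079857354 -0.21770939872139974
2 0.5163358396197428 -0.3872255965217675
nozzle from flange [0.4925 0.2877]
noz along 0.5140423293211083 0.24045158575234457
noz along 0.5146486242897876 0.24602387841684473
well y: -0.3024477019410792 -0.30370939872139974 -0.3012255965217675 -0.30151373111413193
endblk [0.557  0.4517 0.05  ] 0.404071118031551 0.5924479652090071
endblk [0.5573 0.4211 0.05  ] 0.3735775709280865 0.5901833725472865
endblk [0.4047 0.4412 0.05  ] 0.40622661734667725 0.4398343068900997
endblk [0.4051 0.4097 0.05  ] 0.3747829024711693 0.4375691204250055
R endblk -0.5524256422995563 0.5954647391264289
R endblk -0.5726303751469327 0.5963418457832677
R endblk -0.5509622126404748 0.4387704610510875
R endblk -0.5764856678426752 0.4367503077580268
```

Call:
{"op": "drive_tool", "data": {
  "moves": [
    {"offset": [0,0,-4],"fingers": 1},
    {"offset": [0,0,-4],"fingers": 1},
    {"offset": [0,0,-4],"fingers": 1},
    {"offset": [0,0,-4],"fingers": 1},
    {"offset": [2.5,2.93,0],"fingers": 1}
  ]
}}

```text
invalid input
```

Call:
{"op": "drive_tool", "data": {
  "moves": [
    {"offset": [2.5,2.93,0],"fingers": 1},
    {"offset": [2.5,2.93,0],"fingers": 1},
    {"offset": [2.5,2.93,0],"fingers": 1},
    {"offset": [2.5,2.93,0],"fingers": 1},
    {"offset": [2.5,2.93,0],"fingers": 1}
  ]
}}

```text
invalid input
```

Run:
```python
from h import *
s=bot.state();print(s["time_s"],s["qpos"],s["ee_pos"],s["ee_rot"],s["ft_force"])
n=capture("scene");cv2.imwrite("pics/n.png",cv2.resize(n[140:200,350:440,::-1],None,fx=8,fy=8,interpolation=cv2.INTER_CUBIC))
for P in((.4924,.2821,.205),(.4925,.2877,.205)): print(proj("scene",P))
```

```text
0.1 [ 1.46209913e+00  3.59331070e-01  1.11322651e-02 -3.15646008e-04
 -1.22409649e+00 -2.88104941e-01] [0.26070722 0.62209916 0.20373797] [ 9.80372104e-01 -1.97154646e-01 -8.06539728e-05  7.59764913e-04] [-0.19572343 -0.44170267 -0.15746203]
(np.float64(385.1893035333063), np.float64(168.5084296867744))
(np.float64(387.02936361095533), np.float64(168.52465140908527))
```

View pics/n.png

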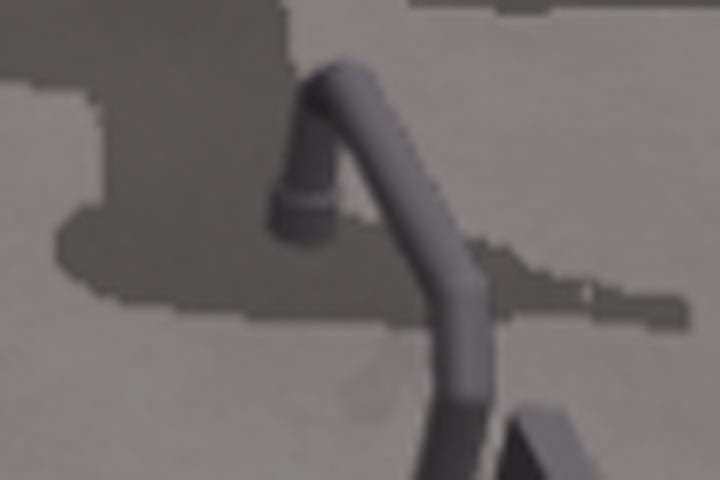

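The nozzle tip is at crop (304,234), which is scene pixel (387.6,168.8). That puts the nozzle at y≈0.288, matching the flange estimate, so its along-track position is about 0.246. The move call was probably refused because "dr" was missing, so I'll send full rows.

Call:
{"op": "drive_tool", "data": {
  "moves": [
    {"offset": [0,0,-4],"dr": [0,0,0],"fingers": 1},
    {"offset": [0,0,-4],"dr": [0,0,0],"fingers": 1},
    {"offset": [0,0,-4],"dr": [0,0,0],"fingers": 1},
    {"offset": [0,0,-4],"dr": [0,0,0],"fingers": 1},
    {"offset": [2.5,2.93,0],"dr": [0,0,0],"fingers": 1}
  ]
}}

```text
time_s: 0.65
ee_pos: [0.2728, 0.5898, 0.3691]
ee_rot: [0.981, -0.196, 0.001, -0.004]
ft_force: [0.2, -0.1, 0.6]
opening: 0.998
grip_force: 0.0
```

Call:
{"op": "drive_tool", "data": {
  "moves": [
    {"offset": [2.5,2.93,0],"dr": [0,0,0],"fingers": 1},
    {"offset": [2.5,2.93,0],"dr": [0,0,0],"fingers": 1},
    {"offset": [2.5,2.93,0],"dr": [0,0,0],"fingers": 1},
    {"offset": [2.5,2.93,0],"dr": [0,0,0],"fingers": 1},
    {"offset": [2.5,2.93,0],"dr": [0,0,0],"fingers": 1}
  ]
}}

```text
time_s: 1.15
ee_pos: [0.3314, 0.4007, 0.3645]
ee_rot: [0.98, -0.197, -0.0, 0.0]
ft_force: [0.4, 0.3, 0.8]
opening: 0.999
grip_force: 0.0
```

Call:
{"op": "drive_tool", "data": {
  "moves": [
    {"offset": [2.5,2.93,0],"dr": [0,0,0],"fingers": 1},
    {"offset": [2.5,2.93,0],"dr": [0,0,0],"fingers": 1},
    {"offset": [2.5,2.93,0],"dr": [0,0,0],"fingers": 1},
    {"offset": [2.5,2.93,0],"dr": [0,0,0],"fingers": 1},
    {"offset": [2.5,2.93,0],"dr": [0,0,0],"fingers": 1}
  ]
}}

```text
time_s: 1.65
ee_pos: [0.3899, 0.2173, 0.3646]
ee_rot: [0.98, -0.197, 0.0, -0.0]
ft_force: [0.4, -0.3, 0.8]
opening: 1.006
grip_force: 0.0
```

```bash
python3 -c "
from h import *
s=bot.state();print(s['time_s'],s['qpos'],s['ee_pos'],s['ee_rot'],s['ft_force'])"
```

```text
1.65 [ 9.52525653e-01 -9.89134892e-02 -1.69746654e-01 -7.61981510e-05
 -1.49970802e+00  2.21865002e-01] [0.38993406 0.21734788 0.36463404] [ 9.80421496e-01 -1.96910317e-01  1.73269575e-05 -1.31978449e-04] [ 0.37396662 -0.29992776  0.78424337]
```

Call:
{"op": "drive_tool", "data": {
  "moves": [
    {"offset": [2.47,2.93,0],"dr": [0,0,0],"fingers": 1},
    {"offset": [2.47,2.93,0],"dr": [0,0,0],"fingers": 1},
    {"offset": [2.47,2.93,0],"dr": [0,0,0],"fingers": 1},
    {"offset": [2.47,2.93,0],"dr": [0,0,0],"fingers": 1},
    {"offset": [2.47,2.93,0],"dr": [0,0,0],"fingers": 1}
  ]
}}

```text
time_s: 2.15
ee_pos: [0.4472, 0.0346, 0.3647]
ee_rot: [0.98, -0.197, 0.0, -0.0]
ft_force: [1.2, 1.2, -0.2]
opening: 1.005
grip_force: 0.0
```

Call:
{"op": "drive_tool", "data": {
  "moves": [
    {"offset": [2.47,2.93,0],"dr": [0,0,0],"fingers": 1},
    {"offset": [2.47,2.93,0],"dr": [0,0,0],"fingers": 1},
    {"offset": [2.47,2.93,0],"dr": [0,0,0],"fingers": 1},
    {"offset": [2.47,2.93,0],"dr": [0,0,0],"fingers": 1},
    {"offset": [2.47,2.93,0],"dr": [0,0,0],"fingers": 1}
  ]
}}

```text
time_s: 2.65
ee_pos: [0.5046, -0.1483, 0.3645]
ee_rot: [0.98, -0.197, -0.0, -0.0]
ft_force: [1.1, 0.2, 1.4]
opening: 1.0
grip_force: 0.0
```

Call:
{"op": "drive_tool", "data": {
  "moves": [
    {"offset": [2.47,2.93,0],"dr": [0,0,0],"fingers": 1},
    {"offset": [2.47,2.93,0],"dr": [0,0,0],"fingers": 1},
    {"offset": [2.47,2.93,0],"dr": [0,0,0],"fingers": 1},
    {"offset": [0,0,2],"dr": [0,0,-6.9],"fingers": 1},
    {"offset": [0,0,4],"dr": [0,0,-6.9],"fingers": 1}
  ]
}}

```text
time_s: 3.15
ee_pos: [0.5403, -0.2583, 0.3058]
ee_rot: [0.997, -0.077, 0.002, 0.001]
ft_force: [1.3, -0.0, -0.4]
opening: 1.002
grip_force: 0.0
```

Call:
{"op": "drive_tool", "data": {
  "moves": [
    {"offset": [0,0,4],"dr": [0,0,-6.9],"fingers": 1},
    {"offset": [0,0,4],"dr": [0,0,-6.8],"fingers": 1},
    {"offset": [0,0,3],"dr": [0,0,0],"fingers": 1},
    {"offset": [0,0,2],"dr": [0,0,0],"fingers": 1},
    {"offset": [0,0,0],"dr": [0,0,0],"fingers": 1}
  ]
}}

```text
time_s: 3.65
ee_pos: [0.5367, -0.2558, 0.1712]
ee_rot: [0.999, 0.041, -0.003, -0.001]
ft_force: [0.4, -0.4, -0.5]
opening: 1.0
grip_force: 0.0
```

```bash
python3 -c "
from h import *
np.set_printoptions(precision=4,suppress=True)
s=bot.state();print(s['time_s'],s['qpos'],s['ee_pos'],R.from_quat(s['ee_rot']).as_matrix(),s['ft_force'])
n=capture('scene');cv2.imwrite('pics/s2.png',cv2.resize(n[100:310,90:370,::-1],None,fx=2.8,fy=2.8,interpolation=cv2.INTER_CUBIC))
"
```

```text
3.65 [-0.1169  0.2553 -0.2137 -0.001  -1.1079  1.7709] [ 0.5367 -0.2558  0.1712] [[ 0.9966  0.0826 -0.006 ]
 [ 0.0826 -0.9966  0.0016]
 [-0.0059 -0.0021 -1.    ]] [ 0.4116 -0.4168 -0.4885]
```

View pics/s2.png

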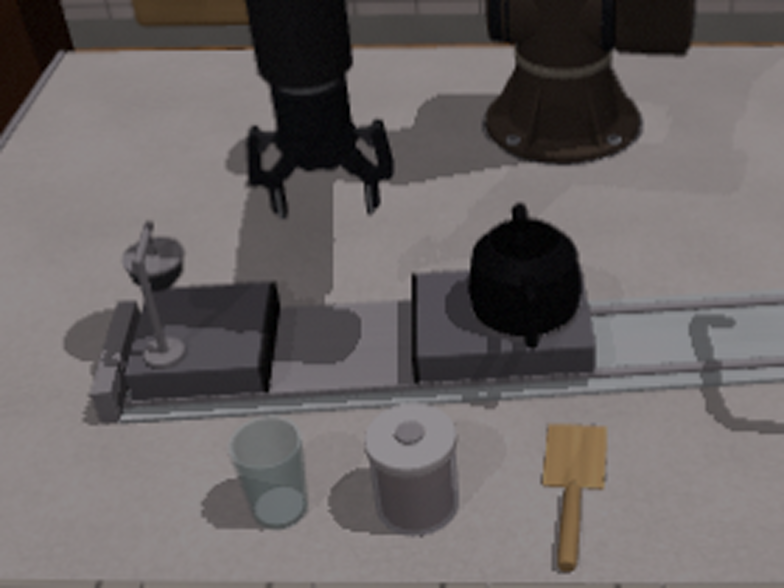

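The hand is aligned above the well. Its knuckles look wider than the fingertips, so I'll check their height against the 70 mm block tops using known projections.

Run:
```python
from h import *
t=np.array([.5367,-.2558,.1712]);y=np.array([-.0826,.9966,0])
c=lambda P:tuple(np.round((np.array(proj("scene",P))-[90,100]+.5)*2.8-.5).astype(int))
for h in(0,.013,.02,.03,.04,.05,.06,.073):print(h,[c(t+y*s+[0,0,h]) for s in(-.075,-.057,-.043,0,.043,.057,.075)])
```

```text
0 [(np.int64(262), np.int64(248)), (np.int64(278), np.int64(247)), (np.int64(291), np.int64(246)), (np.int64(331), np.int64(244)), (np.int64(371), np.int64(242)), (np.int64(384), np.int64(241)), (np.int64(401), np.int64(240))]
0.013 [(np.int64(260), np.int64(238)), (np.int64(276), np.int64(237)), (np.int64(290), np.int64(236)), (np.int64(330), np.int64(234)), (np.int64(370), np.int64(232)), (np.int64(383), np.int64(231)), (np.int64(400), np.int64(230))]
0.02 [(np.int64(259), np.int64(233)), (np.int64(275), np.int64(232)), (np.int64(289), np.int64(231)), (np.int64(329), np.int64(229)), (np.int64(369), np.int64(227)), (np.int64(382), np.int64(226)), (np.int64(399), np.int64(225))]
0.03 [(np.int64(257), np.int64(225)), (np.int64(274), np.int64(224)), (np.int64(287), np.int64(223)), (np.int64(328), np.int64(221)), (np.int64(368), np.int64(219)), (np.int64(381), np.int64(218)), (np.int64(398), np.int64(217))]
0.04 [(np.int64(256), np.int64(217)), (np.int64(273), np.int64(216)), (np.int64(286), np.int64(216)), (np.int64(327), np.int64(213)), (np.int64(367), np.int64(211)), (np.int64(381), np.int64(211)), (np.int64(398), np.int64(210))]
0.05 [(np.int64(254), np.int64(209)), (np.int64(271), np.int64(209)), (np.int64(285), np.int64(208)), (np.int64(325), np.int64(206)), (np.int64(366), np.int64(203)), (np.int64(380), np.int64(203)), (np.int64(397), np.int64(202))]
0.06 [(np.int64(253), np.int64(202)), (np.int64(270), np.int64(201)), (np.int64(283), np.int64(200)), (np.int64(324), np.int64(198)), (np.int64(365), np.int64(196)), (np.int64(379), np.int64(195)), (np.int64(396), np.int64(194))]
0.073 [(np.int64(251), np.int64(191)), (np.int64(268), np.int64(190)), (np.int64(281), np.int64(190)), (np.int64(323), np.int64(187)), (np.int64(364), np.int64(185)), (np.int64(378), np.int64(185)), (np.int64(395), np.int64(184))]
```

Run:
```python
from h import *
c=lambda P:tuple(np.round((np.array(proj("scene",P))-[90,100]+.5)*2.8-.5).astype(int))
for P in((.6066,-.1681,.07),(.6196,-.3381,.07),(.4736,-.3483,.07),(.4596,-.1804,.07)):print(c(P))
s=bot.state();print(s["ee_pos"],s["time_s"])
im=capture("scene")[130:190,160:250,::-1]
g=np.clip((im/255.)**.45*255,0,255).astype(np.uint8)
cv2.imwrite("pics/f.png",cv2.resize(g,None,fx=8,fy=8,interpolation=cv2.INTER_CUBIC))
t=s["ee_pos"];y=np.array([-.0826,.9966,0])
for h in(0,.02,.04,.06,.08):print(h,[tuple(np.round((np.array(proj("scene",t+y*q+[0,0,h]))-[160,130]+.5)*8-.5).astype(int)) for q in(-.057,.057)])
```

```text
(np.int64(414), np.int64(357))
(np.int64(256), np.int64(365))
(np.int64(271), np.int64(281))
(np.int64(414), np.int64(273))
[ 0.53801314 -0.25631814  0.17350107] 3.7
0 [(np.int64(233), np.int64(463)), (np.int64(536), np.int64(446))]
0.02 [(np.int64(225), np.int64(420)), (np.int64(531), np.int64(403))]
0.04 [(np.int64(217), np.int64(376)), (np.int64(526), np.int64(359))]
0.06 [(np.int64(209), np.int64(331)), (np.int64(521), np.int64(315))]
0.08 [(np.int64(200), np.int64(285)), (np.int64(516), np.int64(269))]
```

View pics/f.png

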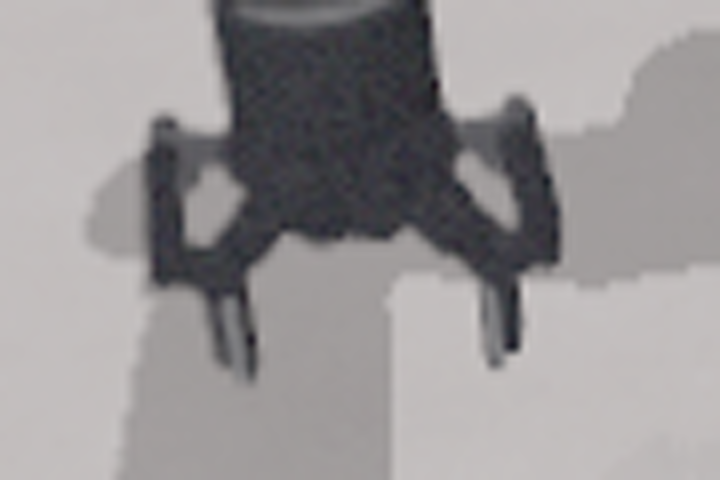

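Both fingertips and body appear about 25 mm higher than the TCP predicts, while the block corners project correctly. I'll cross-check with one composite: the start pose and the current pose, from both cameras.

Run:
```python
from h import *
def mk(im,n,t,q,w,sc):
    M=R.from_quat(q).as_matrix();c=np.array(proj(n,t)).round().astype(int);u0=max(c[0]-w//2,0);v0=max(c[1]-w//2-8,0)
    g=np.clip((im[v0:v0+w,u0:u0+w]/255.)**.45*255,0,255).astype(np.uint8)
    g=cv2.resize(g,None,fx=sc,fy=sc,interpolation=cv2.INTER_CUBIC)
    for s in(-.0425,.0425):
        for h,col in((0,(0,0,255)),(.013,(0,255,0)),(.073,(255,0,0))):
            P=(np.array(proj(n,t+M[:,1]*s-M[:,2]*h))-[u0,v0]+.5)*sc
            cv2.circle(g,tuple(P.astype(int)),2,col,-1)
    return cv2.resize(g,(390,290)) if g.shape!=(290,390,3) else g
q0=[.980372,-.197155,0,.00076];t0=np.array([.2607,.6221,.2037])
s=bot.state();t=s["ee_pos"];q=s["ee_rot"]
a=[mk(cv2.imread(f"pics/{n}0.png"),n,t0,q0,70,6) for n in("top","scene")]
b=[mk(capture(n)[:,:,::-1],n,t,q,70,6) for n in("top","scene")]
cv2.imwrite("pics/c.png",np.vstack([np.hstack(a),np.hstack(b)]))
print(t)
```

```text
[ 0.53907324 -0.25661174  0.17506215]
```

View pics/c.png

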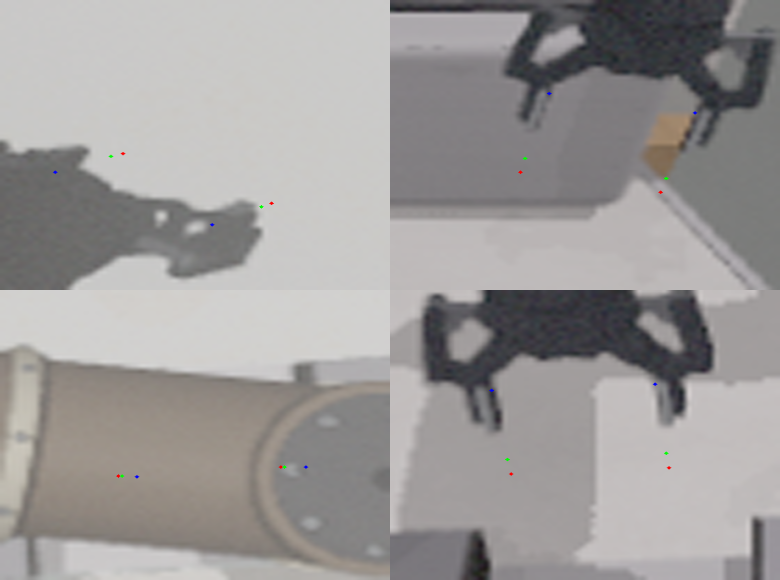

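The open fingertips seem to stand well behind the TCP. I'll go down to a TCP height that is safe either way, then look from close by.

Call:
{"op": "drive_tool", "data": {
  "moves": [
    {"offset": [0,0,4],"dr": [0,0,0],"fingers": 1},
    {"offset": [0,0,4],"dr": [0,0,0],"fingers": 1},
    {"offset": [0,0,3],"dr": [0,0,0],"fingers": 1},
    {"offset": [0,0,1.5],"dr": [0,0,0],"fingers": 1},
    {"offset": [0,0,0.5],"dr": [0,0,0],"fingers": 1}
  ]
}}

```text
time_s: 4.35
ee_pos: [0.5387, -0.2564, 0.044]
ee_rot: [0.999, 0.042, -0.001, -0.0]
ft_force: [0.2, -0.8, -0.5]
opening: 1.001
grip_force: 0.0
```

Run:
```python
from h import *
capture("scene");capture("scene")
s=bot.state();t=s["ee_pos"];print(s["time_s"],t,s["ft_force"]);y=np.array([-.0826,.9966,0]);x=np.array([.9966,.0826,0])
im=capture("scene")[165:240,150:250,::-1]
g=np.clip((im/255.)**.45*255,0,255).astype(np.uint8)
g=cv2.resize(g,None,fx=8,fy=8,interpolation=cv2.INTER_CUBIC)
for q in(-.045,.045):
  for h,c in((0,(0,0,255)),(.013,(0,255,0)),(.033,(255,0,0)),(.043,(0,255,255))):
    p=(np.array(proj("scene",t+y*q+[0,0,h]))-[150,165]+.5)*8;cv2.circle(g,tuple(p.astype(int)),3,c,-1)
cv2.imwrite("pics/g.png",g)
```

```text
4.45 [ 0.53953315 -0.25657018  0.04524408] [ 0.7244665  -0.27157346  0.30515565]
```

View pics/g.png

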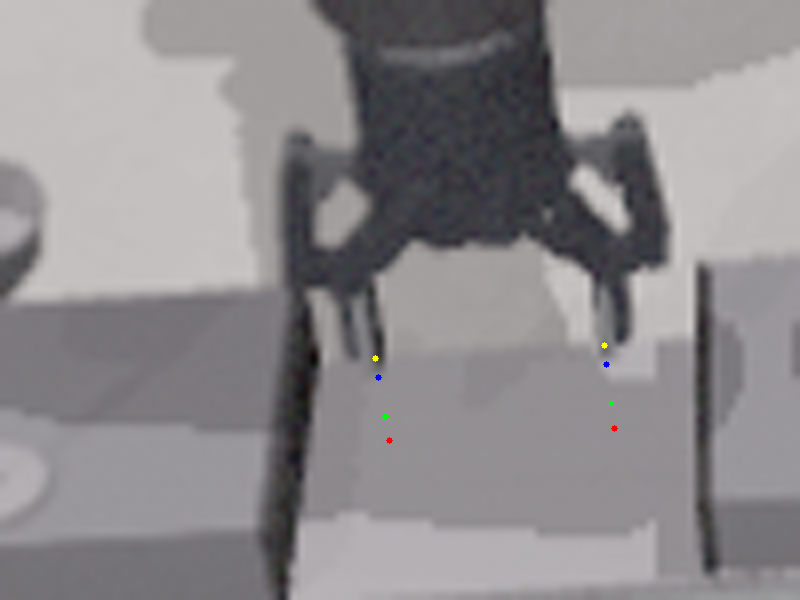

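The fingertips appear at (370,360) and (604,350), about 43 mm above the TCP mark. I'll go a little lower, still safe by the stated TCP, then creep towards the +y wall. Whether the carriage moves will show if the tips are below the block tops.

Call:
{"op": "drive_tool", "data": {
  "moves": [
    {"offset": [0,-0.3,1.1],"dr": [0,0,0],"fingers": 1},
    {"offset": [0,-0.5,0],"dr": [0,0,0],"fingers": 1},
    {"offset": [0,-0.5,0],"dr": [0,0,0],"fingers": 1},
    {"offset": [0,-0.3,0],"dr": [0,0,0],"fingers": 1},
    {"offset": [0,-0.2,0],"dr": [0,0,0],"fingers": 1}
  ]
}}

```text
time_s: 5.0
ee_pos: [0.5376, -0.238, 0.034]
ee_rot: [0.999, 0.042, 0.0, 0.0]
ft_force: [0.5, -0.2, -0.6]
opening: 0.999
grip_force: 0.0
```

Call:
{"op": "drive_tool", "data": {
  "moves": [
    {"offset": [0,-0.15,0],"dr": [0,0,0],"fingers": 1},
    {"offset": [0,-0.15,0],"dr": [0,0,0],"fingers": 1},
    {"offset": [0,-0.15,0],"dr": [0,0,0],"fingers": 1},
    {"offset": [0,-0.15,0],"dr": [0,0,0],"fingers": 1},
    {"offset": [0,-0.15,0],"dr": [0,0,0],"fingers": 1}
  ]
}}

```text
time_s: 5.5
ee_pos: [0.5368, -0.2309, 0.0336]
ee_rot: [0.999, 0.042, -0.0, 0.0]
ft_force: [-0.4, 0.5, 0.2]
opening: 1.002
grip_force: 0.0
```

Call:
{"op": "drive_tool", "data": {
  "moves": [
    {"offset": [0,-0.15,0],"dr": [0,0,0],"fingers": 1},
    {"offset": [0,-0.15,0],"dr": [0,0,0],"fingers": 1},
    {"offset": [0,-0.1,0],"dr": [0,0,0],"fingers": 1},
    {"offset": [0,0,0],"dr": [0,0,0],"fingers": 1}
  ]
}}

```text
time_s: 5.9
ee_pos: [0.5364, -0.2269, 0.0336]
ee_rot: [0.999, 0.042, -0.0, 0.0]
ft_force: [0.1, -0.2, 0.8]
opening: 0.999
grip_force: 0.0
```

```bash
cat >> h.py <<'E'
TPL=(205,285,250,312)
def shift(im,ref=None):
    "image shift of the kettle block since the first top picture, px (u,v)"
    r=cv2.cvtColor(cv2.imread("pics/top0.png"),6).astype(np.float32)
    g=cv2.cvtColor(im[:,:,::-1].copy(),6).astype(np.float32)
    t=r[215:270,252:305];m=cv2.matchTemplate(g[:,40:320],t,cv2.TM_CCOEFF_NORMED)
    _,s,_,(a,b)=cv2.minMaxLoc(m)
    def sub(f):return 0.5*(f[0]-f[2])/(f[0]-2*f[1]+f[2])
    return a+40-252+sub(m[b,a-1:a+2]),b-215+sub(m[b-1:b+2,a]),s
def along():
    "carriage move along the track since start, m (mouth by template)"
    s=shift(capture("top"));B=(245+132.5/4-.5,195+193.5/4-.5)
    p=at("top",B,.165);q=at("top",(B[0]+s[0],B[1]+s[1]),.165);d=q-p
    return d[:2]@[-.0827,.9966],d[:2]@[.9966,.0827],s[2]
E
python3 - <<'E'
from h import *
s=bot.state();t=s["ee_pos"];print(s["time_s"],t,s["ft_force"],"along",t[:2]@[-.0827,.9966])
print(along(),along())
E
```

```text
5.9 [ 0.53642756 -0.22690341  0.03361272] [ 0.14170758 -0.20465751  0.792136  ] along -0.27049449423950106
(np.float64(0.03527436383998008), np.float64(0.027433031147127824), 0.46495944261550903) (np.float64(0.03524772863501399), np.float64(0.027407480315901078), 0.46569958329200745)
```

The template match is poor because the arm occludes it. I'll use the block's front edges in the scene camera instead, since the hand doesn't cover them.

```bash
cat >> h.py <<'E'
def edges(im):
    "scene camera: match several patches of the first picture along the track direction"
    r=cv2.imread("pics/scene0.png");out=[]
    for (u,v,w,h) in ((236,206,16,34),(288,206,18,34),(182,200,14,44),(262,178,36,38)):
        t=r[v:v+h,u:u+w];a=max(u-20,0)
        m=cv2.matchTemplate(im[v-6:v+h+6,a:u+w+190,::-1].copy(),t,cv2.TM_CCOEFF_NORMED)
        _,s,_,(x,y)=cv2.minMaxLoc(m)
        sub=0. if x in(0,m.shape[1]-1) else .5*(m[y,x-1]-m[y,x+1])/(m[y,x-1]-2*m[y,x]+m[y,x+1])
        out.append((round(float(x+sub+a-u),2),y-6,round(float(s),3)))
    return out
E
python3 - <<'E'
from h import *
print(edges(cv2.imread("pics/scene0.png")[:,:,::-1]));print(edges(capture("scene")))
for d in(0,.01): print([np.round(proj("scene",np.array(P)+d*np.array([-.0827,.9966,0])),2) for P in((.6066,-.1681,.07),(.5214,-.0486,.165))])
E
```

```text
[(0.0, 0, 1.0), (0.01, 0, 1.0), (0.02, 0, 1.0), (0.01, 0, 1.0)]
[(0.04, 0, 0.769), (0.01, 0, 1.0), (-0.08, 0, 0.893), (-0.03, 0, 0.998)]
[array([237.36, 227.05]), array([276.53, 185.08])]
[array([240.65, 226.86]), array([279.8 , 184.91])]
```

The carriage did not move, so the tips passed over the block. They must be at least 36 mm behind the TCP, and the pictures suggest about 45 mm. Lowering the TCP to z≈0.008 is safe: tips at or above 0.044, and still under the 68 mm top of the faces. I'll move back, lower, then creep to contact.

Call:
{"op": "drive_tool", "data": {
  "moves": [
    {"offset": [0,0.6,0],"dr": [0,0,0],"fingers": 1},
    {"offset": [0,1.0,0],"dr": [0,0,0],"fingers": 1},
    {"offset": [0,0.2,0],"dr": [0,0,0],"fingers": 1},
    {"offset": [0,0,0.5],"dr": [0,0,0],"fingers": 1},
    {"offset": [0,0,1],"dr": [0,0,0],"fingers": 1}
  ]
}}

```text
time_s: 6.55
ee_pos: [0.5384, -0.2453, 0.0186]
ee_rot: [0.999, 0.041, 0.001, 0.0]
ft_force: [0.5, 0.2, -0.7]
opening: 0.998
grip_force: 0.0
```

Call:
{"op": "drive_tool", "data": {
  "moves": [
    {"offset": [0,0,0.8],"dr": [0,0,0],"fingers": 1},
    {"offset": [0,0,0.3],"dr": [0,0,0],"fingers": 1},
    {"offset": [0,0,0],"dr": [0,0,0],"fingers": 1}
  ]
}}

```text
time_s: 6.85
ee_pos: [0.5373, -0.2447, 0.0066]
ee_rot: [0.999, 0.042, -0.001, -0.0]
ft_force: [-0.1, -0.5, 0.2]
opening: 1.001
grip_force: 0.0
```

Call:
{"op": "drive_tool", "data": {
  "moves": [
    {"offset": [0,-0.15,0],"dr": [0,0,0],"fingers": 1},
    {"offset": [0,-0.15,0],"dr": [0,0,0],"fingers": 1},
    {"offset": [0,-0.15,0],"dr": [0,0,0],"fingers": 1},
    {"offset": [0,-0.15,0],"dr": [0,0,0],"fingers": 1},
    {"offset": [0,-0.15,0],"dr": [0,0,0],"fingers": 1}
  ]
}}

```text
time_s: 7.35
ee_pos: [0.5374, -0.2373, 0.0078]
ee_rot: [0.999, 0.042, 0.0, 0.0]
ft_force: [0.2, 0.5, -0.9]
opening: 1.001
grip_force: 0.0
```

Run:
```python
from h import *
s=bot.state();t=s["ee_pos"];print(s["time_s"],t,s["ft_force"],"along",t[:2]@[-.0827,.9966])
print(edges(capture("scene")))
```

```text
7.35 [ 0.53743183 -0.23730391  0.0078208 ] [ 0.20354139  0.48532775 -0.85078004] along -0.2809426897898051
[(0.09, 0, 0.716), (0.01, 0, 1.0), (-0.23, 0, 0.752), (-0.03, 0, 0.998)]
```

Call:
{"op": "drive_tool", "data": {
  "moves": [
    {"offset": [0,-0.15,0],"dr": [0,0,0],"fingers": 1},
    {"offset": [0,-0.15,0],"dr": [0,0,0],"fingers": 1},
    {"offset": [0,-0.15,0],"dr": [0,0,0],"fingers": 1}
  ]
}}

```text
time_s: 7.7
ee_pos: [0.5369, -0.2329, 0.0076]
ee_rot: [0.999, 0.042, 0.0, 0.0]
ft_force: [0.1, -1.0, 0.6]
opening: 1.0
grip_force: 0.0
```

Run:
```python
from h import *
for i in range(2):
    e=edges(capture("scene"))
    s=bot.state();t=s["ee_pos"];print(s["time_s"],t,s["ft_force"],"along",t[:2]@[-.0827,.9966],e)
```

```text
7.75 [ 0.53689807 -0.23273457  0.00760201] [ 0.14756143 -0.24527098  0.03602768] along -0.2763447476184846 [(0.89, 0, 0.662), (0.61, 0, 0.987), (0.37, 0, 0.774), (0.59, 0, 0.984)]
7.8 [ 0.53686986 -0.23280088  0.00758778] [ 0.85039306 -0.43996705  0.55000031] along -0.2764084900361788 [(1.06, 0, 0.694), (0.92, 0, 0.994), (0.7, 0, 0.779), (0.88, 0, 0.995)]
```

Contact is confirmed at hand along ≈ -0.278, so the contact offset is about 24 mm as expected and mouth = hand + 0.1865 when pushing. Now the launch: ramp to 0.165 m/s, then let the hand fall back.

Add to h.py:
```python
from scipy.optimize import brentq
YT=np.array([-.0827,.9966,0])
def moved(im):
    e=edges(im);o=[]
    for k,P in((1,(.5904,.0272,.07)),(3,(.5214,-.0486,.165))):
        u0=proj("scene",P)[0];o.append(round(brentq(lambda d:proj("scene",np.array(P)+d*YT)[0]-u0-e[k][0],-.1,.6),4))
    return o,e[1][1:],e[3][1:]
def look(k=2):
    for i in range(k):
        t0=bot.state();c=capture("scene");m=moved(c);t=t0["ee_pos"]
        print("t",round(t0["time_s"],3),"hand",round(float(t@YT),4),"z",round(float(t[2]),4),"moved",m,"F",np.round(t0["ft_force"],1))
```

```text
(no output)
```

Call:
{"op": "drive_tool", "data": {
  "moves": [
    {"offset": [0,-0.2,0],"dr": [0,0,0],"fingers": 1},
    {"offset": [0,-0.3,0],"dr": [0,0,0],"fingers": 1},
    {"offset": [0,-0.4,0],"dr": [0,0,0],"fingers": 1},
    {"offset": [0,-0.6,0],"dr": [0,0,0],"fingers": 1},
    {"offset": [0,-0.8,0],"dr": [0,0,0],"fingers": 1}
  ]
}}

```text
time_s: 8.3
ee_pos: [0.5349, -0.2097, 0.0076]
ee_rot: [0.999, 0.041, -0.0, 0.0]
ft_force: [0.3, 0.4, -0.8]
opening: 1.001
grip_force: 0.0
```

Call:
{"op": "drive_tool", "data": {
  "moves": [
    {"offset": [0,-1.0,0],"dr": [0,0,0],"fingers": 1},
    {"offset": [0,-1.2,0],"dr": [0,0,0],"fingers": 1},
    {"offset": [0,-1.4,0],"dr": [0,0,0],"fingers": 1},
    {"offset": [0,-1.55,0],"dr": [0,0,0],"fingers": 1},
    {"offset": [0,-1.65,0],"dr": [0,0,0],"fingers": 1}
  ]
}}

```text
time_s: 8.8
ee_pos: [0.5292, -0.1408, 0.0076]
ee_rot: [0.999, 0.042, -0.0, -0.0]
ft_force: [0.3, -0.1, -0.3]
opening: 0.998
grip_force: 0.0
```

Call:
{"op": "drive_tool", "data": {
  "moves": [
    {"offset": [0,-1.65,0],"dr": [0,0,0],"fingers": 1},
    {"offset": [0,-1.3,0],"dr": [0,0,0],"fingers": 1},
    {"offset": [0,-0.9,0],"dr": [0,0,0],"fingers": 1}
  ]
}}

```text
time_s: 9.1
ee_pos: [0.5261, -0.1024, 0.0077]
ee_rot: [0.999, 0.042, 0.0, -0.0]
ft_force: [-0.7, -0.1, -0.2]
opening: 0.998
grip_force: 0.0
```

```bash
python3 -c "
from h import *
look(2)"
```

```text
t 9.1 hand -0.1455 z 0.0077 moved ([0.1409, 0.1392], (-3, 0.941), (-3, 0.972)) F [-0.7 -0.1 -0.2]
t 9.15 hand -0.1451 z 0.0078 moved ([0.1487, 0.1472], (-3, 0.959), (-3, 0.982)) F [0.2 1.7 0.1]
```

The carriage is coasting at about 0.16 m/s with the mouth at along ≈ 0.0645, and the gap to the brake wall is about 23 mm. Now match speeds for a soft catch.

Call:
{"op": "drive_tool", "data": {
  "moves": [
    {"offset": [0,-0.5,0],"dr": [0,0,0],"fingers": 1},
    {"offset": [0,-1.1,0],"dr": [0,0,0],"fingers": 1},
    {"offset": [0,-1.25,0],"dr": [0,0,0],"fingers": 1},
    {"offset": [0,-1.25,0],"dr": [0,0,0],"fingers": 1},
    {"offset": [0,-1.25,0],"dr": [0,0,0],"fingers": 1}
  ]
}}

```text
time_s: 9.7
ee_pos: [0.5216, -0.0495, 0.0076]
ee_rot: [0.999, 0.042, 0.0, -0.0]
ft_force: [-0.4, 1.0, -0.3]
opening: 1.0
grip_force: 0.0
```

Call:
{"op": "drive_tool", "data": {
  "moves": [
    {"offset": [0,-1.25,0],"dr": [0,0,0],"fingers": 1},
    {"offset": [0,-1.25,0],"dr": [0,0,0],"fingers": 1},
    {"offset": [0,-1.2,0],"dr": [0,0,0],"fingers": 1},
    {"offset": [0,-1.1,0],"dr": [0,0,0],"fingers": 1},
    {"offset": [0,-1.0,0],"dr": [0,0,0],"fingers": 1}
  ]
}}

```text
time_s: 10.2
ee_pos: [0.5169, 0.0082, 0.0076]
ee_rot: [0.999, 0.042, 0.0, -0.0]
ft_force: [-1.1, -0.1, 0.8]
opening: 1.004
grip_force: 0.0
```

Call:
{"op": "drive_tool", "data": {
  "moves": [
    {"offset": [0,-0.9,0],"dr": [0,0,0],"fingers": 1},
    {"offset": [0,-0.8,0],"dr": [0,0,0],"fingers": 1},
    {"offset": [0,-0.7,0],"dr": [0,0,0],"fingers": 1},
    {"offset": [0,-0.6,0],"dr": [0,0,0],"fingers": 1},
    {"offset": [0,-0.5,0],"dr": [0,0,0],"fingers": 1}
  ]
}}

```text
time_s: 10.7
ee_pos: [0.514, 0.0425, 0.0076]
ee_rot: [0.999, 0.042, -0.0, 0.0]
ft_force: [0.4, -0.2, 0.5]
opening: 1.0
grip_force: 0.0
```

Call:
{"op": "drive_tool", "data": {
  "moves": [
    {"offset": [0,-0.4,0],"dr": [0,0,0],"fingers": 1},
    {"offset": [0,-0.3,0],"dr": [0,0,0],"fingers": 1},
    {"offset": [0,-0.2,0],"dr": [0,0,0],"fingers": 1},
    {"offset": [0,-0.1,0],"dr": [0,0,0],"fingers": 1}
  ]
}}

```text
time_s: 11.1
ee_pos: [0.5132, 0.0521, 0.0076]
ee_rot: [0.999, 0.042, -0.0, 0.0]
ft_force: [1.0, -0.2, -0.3]
opening: 0.997
grip_force: 0.0
```

Run:
```python
from h import *
look(2)
im=capture("scene")[120:195,340:440,::-1];cv2.imwrite("pics/z.png",cv2.resize(np.clip((im/255.)**.6*255,0,255).astype(np.uint8),None,fx=8,fy=8,interpolation=cv2.INTER_CUBIC))
cv2.imwrite("pics/zt.png",capture("top")[:,:,::-1])
look(1)
```

```text
t 11.1 hand 0.0095 z 0.0076 moved ([0.3286, 0.3258], (-6, 0.833), (-6, 0.955)) F [ 1.  -0.2 -0.3]
t 11.15 hand 0.0095 z 0.0076 moved ([0.3287, 0.326], (-6, 0.836), (-6, 0.954)) F [-0.   0.8 -1. ]
t 11.3 hand 0.0093 z 0.0076 moved ([0.3282, 0.3254], (-6, 0.829), (-6, 0.951)) F [0.2 0.2 0.1]
```

View pics/z.png

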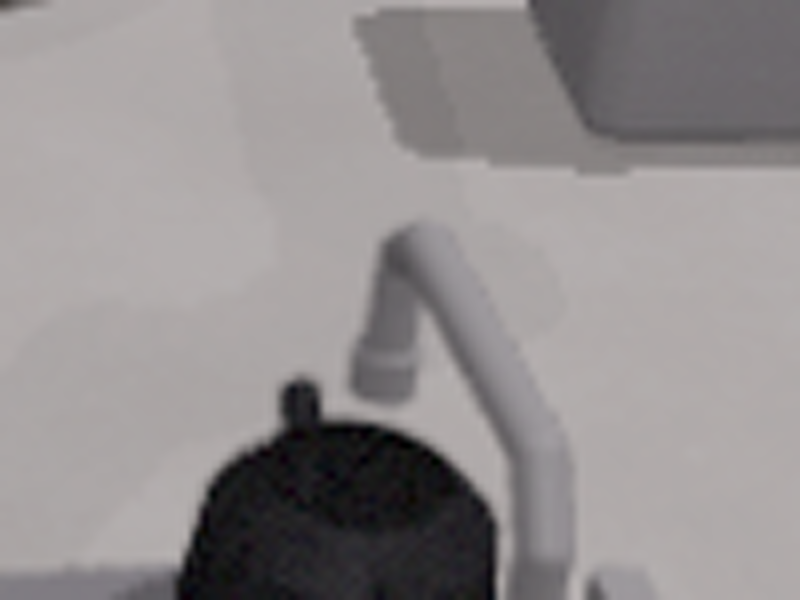

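The carriage is standing still and the nozzle looks slightly right of the mouth centre (crop nozzle (383,398), mouth ≈ (362,478)). I'll measure the residual numerically.

Run:
```python
from h import *
x=np.array([.9966,.0827,0])
N=np.array([.4925,.2877,0])
c=lambda P:tuple(((np.array(proj("scene",P))-[340,120]+.5)*8-.5).round().astype(int))
print("noz",c(N+[0,0,.205]),"below noz",c(N+[0,0,.165]))
M=np.array([.5214,-.0486,.165])
for d in(.3255,.3285,.3335,.3375):print(d,"mouth",c(M+d*YT),"L/R",c(M+d*YT-.04*YT),c(M+d*YT+.04*YT),"out64 z.11",c(M+d*YT-.064*YT-[0,0,.05]),c(M+d*YT+.064*YT-[0,0,.05]))
im=cv2.imread("pics/z.png",0).astype(int)
for r in(460,480,520,560,595):
    b=np.where(im[r]<75)[0];print(r,b.min(),b[b<505].max())
g=cv2.imread("pics/zt.png",0);r0=cv2.imread("pics/top0.png",0)
t=r0[219:266,255:302];m=cv2.matchTemplate(g,t,cv2.TM_CCOEFF_NORMED);_,s,_,l=cv2.minMaxLoc(m);print("tpl",s,l,np.array(l)-[255,219])
for im2 in(r0,g):
    k=cv2.HoughCircles(cv2.resize(im2,None,fx=4,fy=4,interpolation=cv2.INTER_CUBIC),cv2.HOUGH_GRADIENT,1.5,60,param1=80,param2=40,minRadius=70,maxRadius=95)
    if k is not None:
        for q in k[0][:4]:
            uv=((q[:2]+.5)/4-.5);print(q,uv,at("top",uv,.12)@YT,at("top",uv,.165)@YT)
```

```text
noz (np.int64(380), np.int64(392)) below noz (np.int64(364), np.int64(477))
0.3255 mouth (np.int64(335), np.int64(480)) L/R (np.int64(233), np.int64(486)) (np.int64(435), np.int64(475)) out64 z.11 (np.int64(158), np.int64(592)) (np.int64(474), np.int64(575))
0.3285 mouth (np.int64(342), np.int64(480)) L/R (np.int64(241), np.int64(485)) (np.int64(443), np.int64(475)) out64 z.11 (np.int64(165), np.int64(591)) (np.int64(481), np.int64(574))
0.3335 mouth (np.int64(355), np.int64(479)) L/R (np.int64(253), np.int64(485)) (np.int64(455), np.int64(474)) out64 z.11 (np.int64(178), np.int64(591)) (np.int64(493), np.int64(574))
0.3375 mouth (np.int64(365), np.int64(479)) L/R (np.int64(264), np.int64(484)) (np.int64(465), np.int64(474)) out64 z.11 (np.int64(188), np.int64(590)) (np.int64(503), np.int64(573))
460 236 445
480 215 465
520 199 493
560 185 495
595 173 495
tpl 0.5047803521156311 (142, 227) [-113    8]
[1109.25  971.25   82.3 ] [276.9375 242.4375] -0.09015594526437687 -0.0896152471915029
[953.25 998.25  87.25] [237.9375 249.1875] 0.027912645664042418 0.02510936487707522
[677.25 999.75  75.85] [168.9375 249.5625] 0.2344175100484669 0.22576552813340253
```

Run:
```python
from h import *
x=np.array([.9966,.0827,0])
ims=np.mean([capture("scene").astype(float).mean(2) for _ in range(4)],0)
print("cols",list(range(366,404,1)))
for v in range(172,192):print(v,ims[v,366:404].round().astype(int))
M=np.array([.5214,-.0486,.165])
for d in(.328,.334,.338):print(d,[tuple(np.round(proj("scene",M+d*YT+.04*(np.cos(a)*YT+np.sin(a)*x)),1)) for a in(0,np.pi/4,np.pi/2,3*np.pi/4,np.pi)])
look(1)
```

```text
cols [366, 367, 368, 369, 370, 371, 372, 373, 374, 375, 376, 377, 378, 379, 380, 381, 382, 383, 384, 385, 386, 387, 388, 389, 390, 391, 392, 393, 394, 395, 396, 397, 398, 399, 400, 401, 402, 403]
172 [126 127 126 126 126 126 128 129 102   9   8  11  10  21  43  53  54  68
  77  88  99 104 116 122 130 134 133 133 133 134 134 134 134 134 119  69
  58  74]
173 [127 127 126 126 128 130 132 124  85  10   6   6   7   5   3   2   2   4
   2   4   7  22  64  78  96 115 129 133 133 134 134 133 134 133 134  89
  57  65]
174 [128 131 130 130 132 123 102  81  39   6   3   3   3   4   4   4   3   3
   3   4   5   3   3   3  22  65  96 116 130 134 134 134 134 134 134 119
  67  57]
175 [132 133 133 124 102  81  39   7   4   3   3   3   4   4   4   4   4   3
   5   4   4   4   3   3   3   5  23  68 103 127 133 134 134 133 134 134
  88  56]
176 [133 131 119  85  39   6   6   4   5   5   3   4   4   4   3   5   5   4
   5   5   5   4   4   4   3   3   2   4  45  99 127 133 133 133 133 133
 118  66]
177 [127 106  73  24   4   4   4   3   4   4   3   7   7   6   5   4   4   5
   4   6   4   4   4   4   
[... 2315 characters left out ...]
394.8), np.float64(178.9)), (np.float64(393.7), np.float64(184.5)), (np.float64(385.6), np.float64(187.3)), (np.float64(375.5), np.float64(185.5)), (np.float64(369.5), np.float64(180.2))]
0.334 [(np.float64(396.6), np.float64(178.8)), (np.float64(395.6), np.float64(184.4)), (np.float64(387.6), np.float64(187.2)), (np.float64(377.4), np.float64(185.4)), (np.float64(371.4), np.float64(180.1))]
0.338 [(np.float64(397.9), np.float64(178.8)), (np.float64(396.8), np.float64(184.3)), (np.float64(388.9), np.float64(187.1)), (np.float64(378.7), np.float64(185.3)), (np.float64(372.7), np.float64(180.1))]
t 11.55 hand 0.0093 z 0.0076 moved ([0.3275, 0.3247], (-6, 0.827), (-6, 0.944)) F [ 0.2 -1.3  0.3]
```

The mouth ellipse fit gives a residual of about 6 ± 3 mm short, already inside tolerance. I'll let it stand for 1 s, then add a very slow nudge for margin.

Call:
{"op": "drive_tool", "data": {
  "moves": [
    {"offset": [0,0,0],"dr": [0,0,0],"fingers": 1},
    {"offset": [0,0,0],"dr": [0,0,0],"fingers": 1},
    {"offset": [0,0,0],"dr": [0,0,0],"fingers": 1},
    {"offset": [0,0,0],"dr": [0,0,0],"fingers": 1},
    {"offset": [0,0,0],"dr": [0,0,0],"fingers": 1}
  ]
}}

```text
time_s: 12.1
ee_pos: [0.5132, 0.052, 0.0076]
ee_rot: [0.999, 0.042, 0.0, -0.0]
ft_force: [-0.7, 0.1, 0.8]
opening: 1.002
grip_force: 0.0
```

```bash
python3 -c "
from h import *
look(1)"
```

```text
t 12.1 hand 0.0094 z 0.0076 moved ([0.3272, 0.3245], (-6, 0.825), (-6, 0.942)) F [-0.7  0.1  0.8]
```

Call:
{"op": "drive_tool", "data": {
  "moves": [
    {"offset": [0,-0.4,0],"dr": [0,0,0],"fingers": 1},
    {"offset": [0,-0.8,0],"dr": [0,0,0],"fingers": 1},
    {"offset": [0,-0.8,0],"dr": [0,0,0],"fingers": 1},
    {"offset": [0,-0.5,0],"dr": [0,0,0],"fingers": 1},
    {"offset": [0,-0.2,0],"dr": [0,0,0],"fingers": 1}
  ]
}}

```text
time_s: 12.65
ee_pos: [0.5109, 0.0798, 0.0076]
ee_rot: [0.999, 0.042, 0.0, -0.0]
ft_force: [0.5, 1.0, -0.0]
opening: 0.997
grip_force: 0.0
```

```bash
python3 -c "
from h import *
look(2)"
```

```text
t 12.65 hand 0.0373 z 0.0076 moved ([0.3271, 0.3244], (-6, 0.825), (-6, 0.941)) F [ 0.5  1.  -0. ]
t 12.7 hand 0.0372 z 0.0076 moved ([0.3271, 0.3244], (-6, 0.826), (-6, 0.94)) F [ 0.2  0.8 -1.1]
```

Call:
{"op": "drive_tool", "data": {
  "moves": [
    {"offset": [0,-0.4,0],"dr": [0,0,0],"fingers": 1},
    {"offset": [0,-0.4,0],"dr": [0,0,0],"fingers": 1},
    {"offset": [0,-0.2,0],"dr": [0,0,0],"fingers": 1},
    {"offset": [0,-0.1,0],"dr": [0,0,0],"fingers": 1},
    {"offset": [0,-0.1,0],"dr": [0,0,0],"fingers": 1}
  ]
}}

```text
time_s: 13.25
ee_pos: [0.5099, 0.0909, 0.0076]
ee_rot: [0.999, 0.042, -0.0, 0.0]
ft_force: [0.2, 0.2, -0.2]
opening: 1.003
grip_force: 0.0
```

Call:
{"op": "drive_tool", "data": {
  "moves": [
    {"offset": [0,-0.1,0],"dr": [0,0,0],"fingers": 1},
    {"offset": [0,-0.1,0],"dr": [0,0,0],"fingers": 1},
    {"offset": [0,-0.1,0],"dr": [0,0,0],"fingers": 1}
  ]
}}

```text
time_s: 13.55
ee_pos: [0.5097, 0.0939, 0.0076]
ee_rot: [0.999, 0.041, 0.0, -0.0]
ft_force: [-0.1, -0.1, -0.7]
opening: 0.996
grip_force: 0.0
```

```bash
python3 -c "
from h import *
look(2)"
```

```text
t 13.55 hand 0.0514 z 0.0076 moved ([0.3271, 0.3244], (-6, 0.826), (-6, 0.941)) F [-0.1 -0.1 -0.7]
t 13.6 hand 0.0515 z 0.0076 moved ([0.3271, 0.3243], (-6, 0.826), (-6, 0.942)) F [ 0.8  0.7 -0.5]
```

Call:
{"op": "drive_tool", "data": {
  "moves": [
    {"offset": [0,-0.1,0],"dr": [0,0,0],"fingers": 1},
    {"offset": [0,-0.1,0],"dr": [0,0,0],"fingers": 1},
    {"offset": [0,-0.1,0],"dr": [0,0,0],"fingers": 1}
  ]
}}

```text
time_s: 13.95
ee_pos: [0.5094, 0.0969, 0.0076]
ee_rot: [0.999, 0.042, 0.0, 0.0]
ft_force: [-0.7, -0.2, 0.1]
opening: 0.999
grip_force: 0.0
```

```bash
python3 -c "
from h import *
look(2)"
```

```text
t 13.95 hand 0.0545 z 0.0076 moved ([0.3271, 0.3243], (-6, 0.825), (-6, 0.942)) F [-0.7 -0.2  0.1]
t 14.0 hand 0.0546 z 0.0076 moved ([0.3272, 0.3243], (-6, 0.825), (-6, 0.941)) F [0.6 0.7 0.3]
```

Call:
{"op": "drive_tool", "data": {
  "moves": [
    {"offset": [0,-0.1,0],"dr": [0,0,0],"fingers": 1},
    {"offset": [0,-0.1,0],"dr": [0,0,0],"fingers": 1}
  ]
}}

```text
time_s: 14.25
ee_pos: [0.5093, 0.0989, 0.0076]
ee_rot: [0.999, 0.042, 0.0, -0.0]
ft_force: [0.1, 0.5, 0.5]
opening: 1.003
grip_force: 0.0
```

```bash
python3 -c "
from h import *
look(4)"
```

```text
t 14.25 hand 0.0565 z 0.0076 moved ([0.3288, 0.326], (-6, 0.837), (-6, 0.954)) F [0.1 0.5 0.5]
t 14.3 hand 0.0566 z 0.0076 moved ([0.3293, 0.3268], (-6, 0.842), (-6, 0.951)) F [-0.2 -0.9  0.3]
t 14.35 hand 0.0565 z 0.0076 moved ([0.3298, 0.3276], (-6, 0.846), (-6, 0.946)) F [ 0.4 -0.6 -0.4]
t 14.4 hand 0.0565 z 0.0076 moved ([0.3302, 0.3281], (-6, 0.844), (-6, 0.949)) F [ 0.2 -0.3  0.8]
```

Call:
{"op": "drive_tool", "data": {
  "moves": [
    {"offset": [0,0.5,0],"dr": [0,0,0],"fingers": 1},
    {"offset": [0,0.8,0],"dr": [0,0,0],"fingers": 1},
    {"offset": [0,0.6,0],"dr": [0,0,0],"fingers": 1},
    {"offset": [0,0,0],"dr": [0,0,0],"fingers": 1},
    {"offset": [0,0,0],"dr": [0,0,0],"fingers": 1}
  ]
}}

```text
time_s: 14.95
ee_pos: [0.5109, 0.0795, 0.0076]
ee_rot: [0.999, 0.041, 0.0, -0.0]
ft_force: [-0.1, 0.5, -0.7]
opening: 0.998
grip_force: 0.0
```

```bash
python3 -c "
from h import *
look(2)
im=np.mean([capture('scene').astype(float).mean(2) for _ in range(3)],0)
for v in(182,183,184,185,186):print(v,im[v,372:404].round().astype(int))"
```

```text
t 14.95 hand 0.037 z 0.0076 moved ([0.3338, 0.3328], (-6, 0.822), (-6, 0.914)) F [-0.1  0.5 -0.7]
t 15.0 hand 0.0372 z 0.0077 moved ([0.3339, 0.3332], (-6, 0.821), (-6, 0.91)) F [ 0.5 -0.2  0.6]
182 [ 7  8  7 10 10  8  5  3  5  3  4  5  3  5  4  6  4  5  4  5  4  5  4  5
  3  5  4  9 11 11  9 55]
183 [ 7  7  8  9 10 10 11  8  6  2  5  4  6  5  4  4  5  4  4  4  5  4  3  5
  4  4  9 11 10 10 10 20]
184 [ 9  7  9 10  8 10 10 10  9  6  4  4  3  4  6  4  4  4  3  5  5  3  3  5
  6  9 12 11 11 11 10 14]
185 [ 7  9  9  9  8  7  9 11 11 10 12 10  6  6  5  5  5  7  4  6  4  5  7 11
 10 11 10 11 12 11 11 14]
186 [ 7  9  9  9  9  9  8  9  9  9 11 12 11 12  9 11 12 12 13 11 12  9 10 12
 13 10 11  9 12  9  9 12]
```

The mouth is now within about 1 mm of the nozzle and the hand is centred in the well. I'll lift straight up.

Call:
{"op": "drive_tool", "data": {
  "moves": [
    {"offset": [0,0,0],"dr": [0,0,0],"fingers": 1},
    {"offset": [0,0,0],"dr": [0,0,0],"fingers": 1},
    {"offset": [0,0,-0.5],"dr": [0,0,0],"fingers": 1},
    {"offset": [0,0,-1.5],"dr": [0,0,0],"fingers": 1},
    {"offset": [0,0,-2.5],"dr": [0,0,0],"fingers": 1}
  ]
}}

```text
time_s: 15.7
ee_pos: [0.5098, 0.0794, 0.0521]
ee_rot: [0.999, 0.042, -0.001, 0.001]
ft_force: [0.3, 0.0, 0.2]
opening: 0.997
grip_force: 0.0
```

Call:
{"op": "drive_tool", "data": {
  "moves": [
    {"offset": [0,0,-3],"dr": [0,0,0],"fingers": 1},
    {"offset": [0,0,-3],"dr": [0,0,0],"fingers": 1},
    {"offset": [0,0,-3],"dr": [0,0,0],"fingers": 1},
    {"offset": [0,0,-2],"dr": [0,0,0],"fingers": 1},
    {"offset": [0,0,-1],"dr": [0,0,0],"fingers": 1}
  ]
}}

```text
time_s: 16.2
ee_pos: [0.5117, 0.0803, 0.1751]
ee_rot: [0.999, 0.042, 0.002, -0.001]
ft_force: [-0.1, 0.3, -0.2]
opening: 1.0
grip_force: 0.0
```

Call:
{"op": "drive_tool", "data": {
  "moves": [
    {"offset": [0,0,0],"dr": [0,0,0],"fingers": 1},
    {"offset": [0,0,0],"dr": [0,0,0],"fingers": 1},
    {"offset": [0,0,0],"dr": [0,0,0],"fingers": 1},
    {"offset": [0,0,0],"dr": [0,0,0],"fingers": 1},
    {"offset": [0,0,0],"dr": [0,0,0],"fingers": 1}
  ]
}}

```text
time_s: 16.7
ee_pos: [0.5106, 0.0798, 0.1718]
ee_rot: [0.999, 0.042, -0.001, 0.0]
ft_force: [-0.2, 0.5, -1.8]
opening: 1.001
grip_force: 0.0
```

Call:
{"op": "drive_tool", "data": {
  "moves": [
    {"offset": [0,0,0],"dr": [0,0,0],"fingers": 1},
    {"offset": [0,0,0],"dr": [0,0,0],"fingers": 1},
    {"offset": [0,0,0],"dr": [0,0,0],"fingers": 1},
    {"offset": [0,0,0],"dr": [0,0,0],"fingers": 1},
    {"offset": [0,0,0],"dr": [0,0,0],"fingers": 1}
  ]
}}

```text
time_s: 17.2
ee_pos: [0.5109, 0.0799, 0.1726]
ee_rot: [0.999, 0.042, 0.0, -0.0]
ft_force: [0.7, -0.2, -0.9]
opening: 0.999
grip_force: 0.0
```

```bash
python3 -c "
from h import *
look(2)
im=np.mean([capture('scene').astype(float).mean(2) for _ in range(3)],0)
for v in(183,184,185):print(v,im[v,372:404].round().astype(int))"
```

```text
t 17.2 hand 0.0374 z 0.1726 moved ([0.3356, 0.3355], (-6, 0.797), (-6, 0.903)) F [ 0.7 -0.2 -0.9]
t 17.25 hand 0.0374 z 0.1726 moved ([0.3355, 0.3355], (-6, 0.796), (-6, 0.903)) F [ 0.1 -0.   0.2]
183 [ 8  7  9  8  5  9 10 11  7  3  5  2  4  4  4  3  4  3  3  5  4  5  4  4
  6  4  6  9 10 10  9 14]
184 [ 7  8  8  9  8  8  9 11  9 10  7  6  6  5  6  4  4  5  4  4  4  4  4  3
  5  8 10 11 11 10 10 14]
185 [ 7  7  6  8  9  7  8  7  8 10 10  9  9  8  5  4  5  4  6  5  5  6  5  7
 10 10 11  9 10 11 10 13]
```

```bash
python3 -c "
from station import bot
print(bot.hand_in())"
```

```text
the job is handed in; nothing more can be done
None
```

The job is handed in, verdict not shown: the carriage passed the 7–14 cm window at about 0.14–0.15 m/s, was braked by the well's end wall, and stands still with the mouth an estimated 3 mm past the nozzle and the hand lifted clear; the strainer's swing was kept small by gentle ramps but not measured.

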